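# Offer the tube flange up to the optics housing

### The arm

A 6-joint arm with a two-finger parallel gripper is mounted at the origin on a cart in front of the work surface, level with it; the furniture and walls round the work are solid. World frame = base frame: x ahead of the robot, y to its left, z up, the work surface at z = 0. Lengths are in m, angles in rad, forces in N, time in s.
With the tool pointing down it reaches from about 0.375 to 0.9 m from the base axis. Payload 3.1 kg.
Tool frame: the origin (TCP) lies at the very end of the fingers, on their centre line; the grasp point (between the pads) lies 19 mm behind it (manip.hold_point_z is the distance from the TCP to the grasp point, in m); y points along the fingers, z is the direction in which the jaws open and shut, and the axes are right-handed (so a half turn about y gives the same grasp; the last joint's range is limited). The gripper opens to 85 mm and grips with 20 to 120 N. Pads are 22 mm wide; open, the fingers measure 114 mm over their backs; the gripper's body (76 mm by 85 mm) begins 54 mm behind the grasp point. The pads swing forward as they close: fully open they stand 13 mm farther back than shut.
Start: joints at [-1.526, 0.527, 1.433, -0, 1.181, -0.178], TCP at [0.138, -0.61, 0.231] pointing down, gripper open.
Joint ranges: [-3.08, 3.08], [-0.75, 2.2], [0.22, 2.44], [-1.43, 4.57], [0, 2.65], [-2.85, 2.85]. Speed limits (rad/s): [2.79, 2.79, 3.14, 3.14, 3.14, 3.14].

### API

Orientations are given as a unit quaternion [x, y, z, w].
In Python, from station import manip, eyes, workorder gives the robot as it stands. The module is installed in compiled form; this text tells all that it offers.
- The arm moves only by the shell command python3 -m jog 'ROWS' [OPENING] [FORCE]. ROWS is JSON, a list of rows, each a list of 2 entries, a list of its own where there are three numbers: the shift along the tool's x, y, z in cm, then the turn about the tool's y in rad. A call has 1 to 20 rows; each row is the pose to reach, as a shift and turn from the pose commanded when the call began, along the tool's axes at that moment; what a row does not reach only later rows make up. A row lasts 1/12 s, in which the tool goes at most 41.7 mm and 7.16 degrees, less where a joint would pass 70% of its speed; a pose out of reach is approached as far as the arm can. A call with a gripper value outside its range is refused whole. OPENING is the finger opening in cm, from 0 to 8.54, set as the call begins (- or left out, the last holds). The fingers move at their own pace and stop on an object; FORCE is the grip in N (left out, the last holds). Time passes only in rows, so rows that repeat a pose let the fingers close. It gives the time, the measured TCP pose, the force and the opening at its end, in the units of the state.
- manip.sense(): the state, without advancing time (a new reading comes with each control period).
- eyes.snapshot(name): name is "scene" or "top" or "wrist"; returns a dict with "frame" (384x512x3 uint8, red, green, blue), "vfov" (degrees; the focal length in pixels is half the picture's height over the tangent of half this angle, whatever the lens; pixels are square), "cx", "cy" (the principal point, pixels), "rvec" (rotation vector, rad) and "tvec" (3), from world to camera coordinates, as OpenCV has them. Camera axes: x right, y down, z forward; pixel columns grow to the right and rows downward; lengths in m; the calibration is good to about 2 mm. A picture is of the moment at which its call begins. There is no depth.
- workorder.sign_off(): hands the job in, once; it reports no verdict.
The state is a dict: "t": time; "q": joint angles; "qd": joint speeds; "tau": joint torques, N m; "tcp_pos": TCP position; "tool_rot": TCP orientation; "force": force on the tool from outside, world axes, zero at the start; "ft_torque": the same for the moment, N m; "finger_gap": opening from 0.0 (shut) to 1.0 (fully open).
Only numpy, scipy, OpenCV 4.12 (cv2) and the standard library are available. Lean on these libraries where they do the work, as an engineer would, in place of code of your own. Each camera call takes 0.05 s, during which the arm holds its last target. There are 200 camera calls.

### The job

I am about to screw the black tube flange onto the grey optics housing. Take the dust cap off the housing's port and lay it flat on the blue lens-tissue booklet to keep it clean, then pick up the flange and hold it level over the housing, about 10 mm above the bright top face and not bearing on it, turned so that its four holes line up with the four threaded holes (wide pair over wide pair, each thread seen whole through its hole). Finish while still holding it there, so that I can start the screws, and leave the other things on the desk where they are.

Things in the scene. Friction and masses are not known exactly. Their poses are not given: they have to be found in the camera images.
- cap_center (a point): black round dust cap, a disc with ribbed rim, 57 mm across, 15 mm thick, 30 g; this point is its centre, half-way up, z along its axis. It starts lying loosely in a 2.5 mm deep round recess (61 mm across) in the housing's top face: 12.5 mm of its rim stands above that face.
- dust_cap: the same dust cap; origin at the centre of its underside.
- booklet_top (a point): centre of the upper face of the blue lens-tissue booklet that lies flat on the desk: 74 (x) by 103 (y) mm, 8 mm thick, does not shift; x, y are its edges, z is up.
- tube_center (a point): black tube flange, 220 g: plate with an upright round tube on its middle, 38 mm outside diameter, top 50 mm above the plate's underside (a 45 mm collar round its foot ends 10 mm above the underside). This point is on the tube's axis, 32 mm above the plate's underside, a good place to grip; x, y along the plate's edges, z up the tube. Starts flat on the desk, tube up.
- flange: the same flange; origin at the centre of the plate's underside, axes as tube_center. Plate 104 (x) by 96 (y) by 6 mm with four 10 mm through holes: a widely spaced pair at x = -40 mm (y = +-38) and a closely spaced pair at x = +40 mm (y = +-24).
- housing: grey optics housing, fixed, 112 (x) by 104 (y) by 45 mm high, with a bright top face, a round port in its middle and four 5 mm threaded holes in the flange's pattern (wide pair at x = -40 mm). Origin at the centre of its underside; x, y along its edges, z up. Below 34 mm height a round inlet stands 9 mm out of its +y flank, a small screw 12 mm out of its -y flank.
- hole_wide_left (a point): centre of the flange hole (widely spaced pair, +y side) at the plate's underside, x, y = (-40, +38) mm from the flange's middle; axes as the flange.
- hole_wide_right (a point): centre of the flange hole (widely spaced pair, -y side) at the plate's underside, x, y = (-40, -38) mm from the flange's middle; axes as the flange.
- hole_narrow_left (a point): centre of the flange hole (closely spaced pair, +y side) at the plate's underside, x, y = (+40, +24) mm from the flange's middle; axes as the flange.
- hole_narrow_right (a point): centre of the flange hole (closely spaced pair, -y side) at the plate's underside, x, y = (+40, -24) mm from the flange's middle; axes as the flange.
- thread_wide_left (a point): centre of the mouth of the housing's threaded hole (widely spaced pair, +y side) in its top face, 45 mm above the desk, x, y = (-40, +38) mm from the housing's middle; axes as the housing.
- thread_wide_right (a point): centre of the mouth of the housing's threaded hole (widely spaced pair, -y side) in its top face, 45 mm above the desk, x, y = (-40, -38) mm from the housing's middle; axes as the housing.
- thread_narrow_left (a point): centre of the mouth of the housing's threaded hole (closely spaced pair, +y side) in its top face, 45 mm above the desk, x, y = (+40, +24) mm from the housing's middle; axes as the housing.
- thread_narrow_right (a point): centre of the mouth of the housing's threaded hole (closely spaced pair, -y side) in its top face, 45 mm above the desk, x, y = (+40, -24) mm from the housing's middle; axes as the housing.
- coverslip_box: bystander: small blue and white box, 35 x 35 x 21 mm, loose; origin at its underside.
- green_pen: bystander: green pen, 144 mm long, 12 mm thick, loose, lying on the desk; origin at its underside.
- blower: bystander: red rubber dust blower, 47 x 93 x 48 mm, loose; origin at its underside.
- hex_key: bystander: small hex key, 22 x 69 x 4 mm, loose; origin at its underside.

How it is judged:
On the way, in this order (a step that is already met when the one before it is completed fails the run):
1. the dust cap lies flat on the booklet, let go (x of cap_center in the frame of booklet_top between -0.025 and 0.025 m and y of cap_center in the frame of booklet_top between -0.04 and 0.04 m and z of cap_center in the frame of booklet_top between 0.004 and 0.012 m and angle between cap_center's own z axis and vertical below 0.1 rad and contact force between the fingers and dust_cap below 0.05 N and linear speed of dust_cap below 0.01 m/s), for 0.2 s.
2. the flange is lifted clear of the desk (height (world z) of tube_center above 0.06 m), for 0.1 s.
At the end, for the whole second after the job is handed in: Gripper holds the flange still, level (0.06 rad), clear of the housing, every hole 4 to 16 mm above the top face and within 2.5 mm sideways of its own thread (whole thread shows); the cap lies flat, let go, on the booklet, centre within 25 mm (x) and 40 mm (y) of the booklet's (all of step 1 and horizontal distance between hole_wide_left and thread_wide_left below 0.0025 m and z of hole_wide_left in the frame of thread_wide_left between 0.004 and 0.016 m and horizontal distance between hole_wide_right and thread_wide_right below 0.0025 m and z of hole_wide_right in the frame of thread_wide_right between 0.004 and 0.016 m and horizontal distance between hole_narrow_left and thread_narrow_left below 0.0025 m and z of hole_narrow_left in the frame of thread_narrow_left between 0.004 and 0.016 m and horizontal distance between hole_narrow_right and thread_narrow_right below 0.0025 m and z of hole_narrow_right in the frame of thread_narrow_right between 0.004 and 0.016 m and angle between tube_center's own z axis and vertical below 0.06 rad and linear speed of flange below 0.01 m/s and contact force between the fingers and flange above 1 N and contact force between flange and housing below 0.05 N); the arm keeps its last pose, push and grip.
It fails at once if the flange is pressed on the housing with more than 5 N (contact force between flange and housing above 5 N).
It fails at once if coverslip_box is moved more than 20 mm (distance of coverslip_box from where it was at the start of the episode above 0.02 m).
It fails at once if green_pen is moved more than 20 mm (distance of green_pen from where it was at the start of the episode above 0.02 m).
It fails at once if blower is moved more than 20 mm (distance of blower from where it was at the start of the episode above 0.02 m).
It fails at once if hex_key is moved more than 20 mm (distance of hex_key from where it was at the start of the episode above 0.02 m).
It also fails if it takes over 54 s, if anything falls off the work surface, if the arm or the gripper's body presses on something with over 40 N, if the wrist force passes 120 N, or if a joint passes its speed limit or range.

## Working session

There is one attempt and no reset: what is moved stays moved. The work goes in short steps, Python scripts to look and compute and a shell command to move; the robot and the scene stay as the last step left them, time stands still between calls to the robot, and variables do not carry over. Pictures are saved under pics/ and viewed, about 8 in all and at most 12, crops included, and the job is handed in when it is done.

```bash
mkdir -p pics; cat > h.py <<'E'
import numpy as np, cv2
from scipy.spatial.transform import Rotation as R
from station import manip, eyes, workorder
def snap(n,save=None):
    s=eyes.snapshot(n); f=s["frame"]; 
    if save: cv2.imwrite(f"pics/{save}.png",cv2.cvtColor(f,cv2.COLOR_RGB2BGR))
    fl=f.shape[0]/2/np.tan(np.radians(s["vfov"])/2)
    s["K"]=np.array([[fl,0,s["cx"]],[0,fl,s["cy"]],[0,0,1]]); s["Rm"]=cv2.Rodrigues(np.array(s["rvec"],float))[0]; s["t"]=np.array(s["tvec"],float).ravel()
    return s
def ray(s,uv,z):
    uv=np.atleast_2d(uv).astype(float); d=np.c_[uv,np.ones(len(uv))]@np.linalg.inv(s["K"]).T@s["Rm"]
    c=-s["Rm"].T@s["t"]; return c+d*((z-c[2])/d[:,2])[:,None]
def proj(s,P):
    p=(np.atleast_2d(P)@s["Rm"].T+s["t"])@s["K"].T; return p[:,:2]/p[:,2:]
def totool(dw):
    st=manip.sense(); return R.from_quat(st["tool_rot"]).inv().apply(dw)*100
E
python3 - <<'E'
from h import *
st=manip.sense(); print(st["tcp_pos"],R.from_quat(st["tool_rot"]).as_matrix().round(3),manip.hold_point_z)
ims=[]
for n in ("scene","top","wrist"):
    s=snap(n,n+"0"); ims.append(s["frame"]); print(n,s["vfov"],s["cx"],s["cy"],(-s["Rm"].T@s["t"]).round(3),s["Rm"].round(2).tolist())
E
```

```text
[ 0.13809555 -0.60881216  0.23031976] [[-0.975 -0.     0.221]
 [-0.221  0.002 -0.975]
 [-0.    -1.    -0.002]] 0.0187
scene 45.250294965407434 253.4199135179629 192.50281460753277 [-0.324  0.874  0.663] [[-0.67, -0.74, 0.01], [-0.33, 0.3, -0.9], [0.66, -0.61, -0.45]]
top 50.810433761024754 261.6203952893984 195.4524896598298 [0.4   0.064 1.188] [[0.01, -1.0, 0.02], [-0.99, -0.02, -0.15], [0.15, -0.02, -0.99]]
wrist 64.20118665045347 254.98245645795507 191.43690374561513 [ 0.212 -0.594  0.372] [[0.22, -0.98, -0.0], [-0.93, -0.21, 0.29], [-0.29, -0.06, -0.96]]
```

View pics/top0.png

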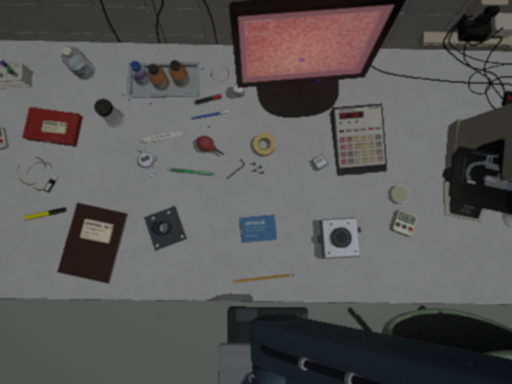

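View pics/scene0.png

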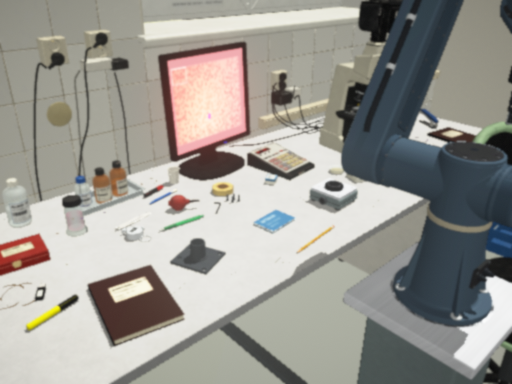

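The top view shows the housing with the cap at (340,238), the booklet at (257,228) and the flange at (165,228). The pen (192,171), hex key (235,168), box (319,161) and blower (207,144) lie beyond them, away from the robot.

```bash
python3 - <<'E'
from h import *
s=snap("top"); f=s["frame"]; hsv=cv2.cvtColor(f,cv2.COLOR_RGB2HSV)
def comps(m,box):
    k=np.zeros(m.shape,np.uint8); x0,y0,x1,y1=box; k[y0:y1,x0:x1]=m[y0:y1,x0:x1]
    c=max(cv2.findContours(k,0,2)[0],key=cv2.contourArea); return c
def rep(n,m,box,z):
    c=comps(m.astype(np.uint8),box); P=ray(s,c[:,0,:],z)[:,:2]
    r=cv2.minAreaRect((P*1000).astype(np.float32)); print(n,np.round(r[0],1),np.round(r[1],1),round(r[2],1),len(c))
H,S,V=cv2.split(hsv)
rep("booklet",(S>90)&(abs(H.astype(int)-105)<15),(225,200,290,255),.008)
rep("flange",V<75,(138,198,195,255),.006)
rep("cap",V<75,(322,220,358,256),.0575)
rep("housing",V>165,(310,205,370,270),.045)
print(ray(s,[[170,225],[319,161],[192,171],[235,168]],0).round(3))
E
python3 - <<'E'
import cv2
a=cv2.imread('pics/top0.png')[130:270,130:380]
cv2.imwrite('pics/c1.png',cv2.resize(a,None,fx=3.2,fy=3.2,interpolation=cv2.INTER_CUBIC))
E
```

```text
booklet [477.3  54.1] [69.8 99.2] 6.2 25
flange [474.8 323.8] [102.3  94.3] 21.3 84
cap [ 452.9 -177.1] [50.1 53.9] 0.8 22Traceback (most recent call last):
  File "<stdin>", line 13, in <module>
  File "<stdin>", line 7, in rep
  File "<stdin>", line 5, in comps
ValueError: max() iterable argument is empty
```

View pics/c1.png

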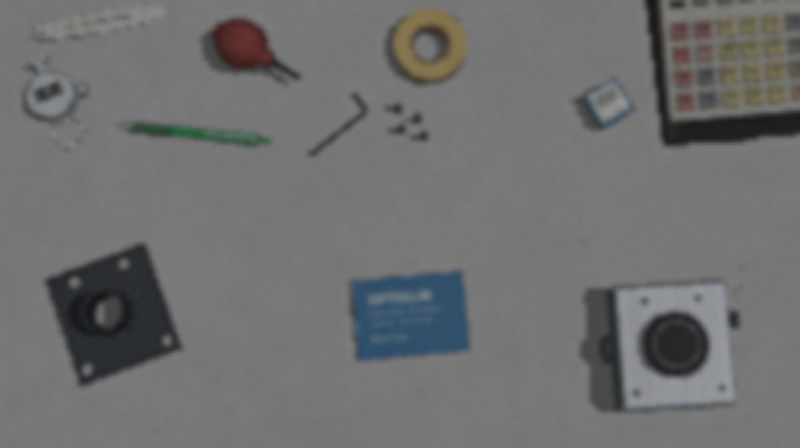

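```bash
python3 -m jog '[[[-4,0,-3.5],0],[[-8,0,-7],0],[[-12,0,-10.5],0],[[-16,0,-14],0],[[-20,0,-17.5],0],[[-24,0,-21],0],[[-28,0,-24.5],0],[[-32,0,-28],0],[[-36,0,-31.5],0],[[-40.3,0,-35.2],0],[[-40.3,0,-35.2],0],[[-40.3,0,-35.2],0],[[-40.3,0,-35.2],0],[[-40.3,0,-35.2],0],[[-40.3,0,-35.2],0],[[-40.3,0,-35.2],0],[[-40.3,0,-35.2],0],[[-40.3,0,-35.2],0]]' 7.2 40
python3 - <<'E'
from h import *
s=snap("wrist","w1"); st=manip.sense(); print(st["tcp_pos"],st["q"],st["force"])
print(proj(s,[[.453,-.177,.0575]]))
E
```

```text
t: 1.7
tcp_pos: [0.4527, -0.1785, 0.2313]
tool_rot: [0.078, -0.703, 0.703, -0.078]
force: [0.2, 0.3, -0.1]
finger_gap: 0.847
[ 0.45274351 -0.17844789  0.23128329] [-6.05481272e-01  3.42459964e-01  1.77130100e+00 -1.66812081e-04
  1.02797705e+00  7.45185214e-01] [0.22255406 0.24726892 0.48950791]
[[252.24453207 170.78809531]]
```

View pics/w1.png

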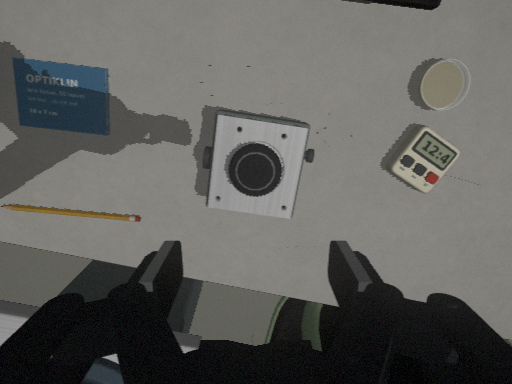

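The wrist view shows the cap at (255,169). The threads are at (239,129) and (284,136) for the narrow pair, (218,198) and (284,208) for the wide pair. The booklet is at upper left.

```bash
cat >> h.py <<'E'
def darkblob(g,uv,r=6):
    u,v=np.round(uv).astype(int); p=g[v-r:v+r+1,u-r:u+r+1].astype(float)
    w=np.clip(np.median(p)-10-p,0,None); yy,xx=np.mgrid[v-r:v+r+1,u-r:u+r+1]; 
    return np.array([(w*xx).sum(),(w*yy).sum()])/w.sum()
PAT=np.array([[-40,38],[-40,-38],[40,24],[40,-24]])/1000.
def fit(P):  # centre, yaw, residual
    P=np.asarray(P)[:,:2]; c=P.mean(0); m=PAT.mean(0); a=P-c; b=PAT-m
    th=np.arctan2((b[:,0]*a[:,1]-b[:,1]*a[:,0]).sum(),(a*b).sum()); Rm=np.array([[np.cos(th),-np.sin(th)],[np.sin(th),np.cos(th)]])
    return c-Rm@m,th,((PAT-m)@Rm.T-a)*1000
E
python3 - <<'E'
from h import *
s=snap("wrist"); g=cv2.cvtColor(s["frame"],cv2.COLOR_RGB2GRAY)
uv=[darkblob(g,p) for p in [(218,198),(284,208),(239,129),(284,136)]]
P=ray(s,uv,.045); c,th,res=fit(P); print(np.round(uv,1).tolist(),"housing",c.round(4),np.degrees(th).round(2),res.round(1).tolist())
m=np.zeros_like(g); m[135:203,222:290]=(g<90)[135:203,222:290]
k=max(cv2.findContours(m,0,2)[0],key=cv2.contourArea); P=ray(s,k[:,0],.0575)*1000
r=cv2.minEnclosingCircle(P[:,:2].astype(np.float32)); print("cap",r)
hsv=cv2.cvtColor(s["frame"],cv2.COLOR_RGB2HSV); H,S,V=cv2.split(hsv)
m=((S>90)&(abs(H.astype(int)-105)<15)).astype(np.uint8); m[:,:8]=0; m[:50]=0;m[145:]=0;m[:,130:]=0
k=max(cv2.findContours(m,0,2)[0],key=cv2.contourArea); print("bk",cv2.minAreaRect((ray(s,k[:,0],.008)[:,:2]*1000).astype(np.float32)))
E
```

```text
[[217.6, 197.8], [283.4, 207.2], [239.1, 128.9], [283.5, 135.7]] housing [ 0.4533 -0.1808] 4.18 [[-0.4, 0.3], [-0.1, -0.3], [0.2, 0.2], [0.3, -0.2]]
cap ((455.01568603515625, -178.19793701171875), 30.34893226623535)
bk ((477.62567138671875, 52.12826919555664), (73.6097183227539, 100.98076629638672), 6.0323591232299805)
```

```bash
python3 -m jog '[[[0,4,0],0],[[0,8,0],0],[[0,12,0],0],[[0,15,0],0],[[0,17,0],0],[[0,18,0],0],[[0,18.6,0.1],0],[[0,18.6,0.1],0],[[0,18.6,0.1],0],[[0,18.6,0.1],0]]'
python3 -m jog '[[[0,0,0],0],[[0,0,0],0],[[0,0,0],0],[[0,0,0],0],[[0,0,0],0],[[0,0,0],0],[[0,0,0],0],[[0,0,0],0]]' 0 30
python3 -m jog '[[[0,-1,0],0],[[0,-3,0],0],[[0,-5,0],0],[[0,-7,0],0],[[0,-7,0],0],[[0,-7,0],0]]'
python3 - <<'E'
from h import *
a=snap("wrist")["frame"]; b=snap("scene")["frame"][120:280,200:413]
im=np.hstack([a[:,:,::-1][::1,:480],cv2.resize(b[:,:,::-1],(320,240))[:240] if 0 else np.vstack([cv2.resize(b[:,:,::-1],(320,240)),np.zeros((144,320,3),np.uint8)])])
cv2.imwrite("pics/g1.png",im)
E
```

```text
t: 2.63
tcp_pos: [0.4545, -0.1789, 0.0465]
tool_rot: [0.078, -0.702, 0.703, -0.079]
force: [0.1, 0.7, 0.5]
finger_gap: 0.837
t: 3.3
tcp_pos: [0.4543, -0.1786, 0.0469]
tool_rot: [0.078, -0.702, 0.703, -0.079]
force: [0.2, 0.7, 6.2]
finger_gap: 0.635
t: 3.8
tcp_pos: [0.4544, -0.1786, 0.117]
tool_rot: [0.078, -0.702, 0.704, -0.08]
force: [-0.2, 0.8, -1.0]
finger_gap: 0.631
```

View pics/g1.png

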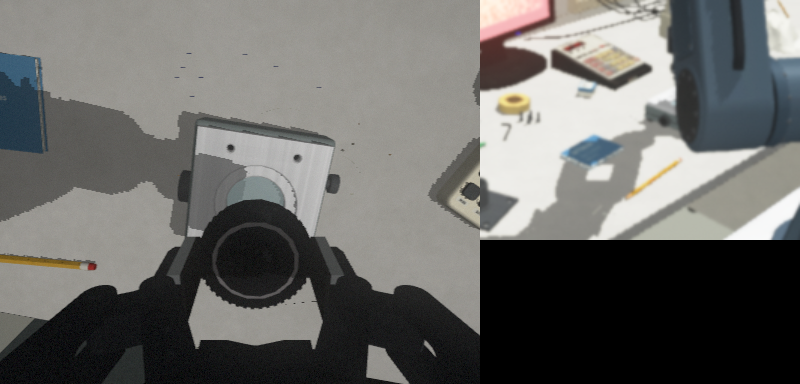

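The cap is held level between the jaws (about (255,260)) and the port is open. Next is the booklet.

```bash
python3 -m jog '[[[-1,0,-3],0],[[-2.3,0,-7],0],[[-3.7,0,-11],0],[[-5,0,-15],0],[[-6.3,0,-19],0],[[-7.4,0,-22.1],0],[[-7.4,2,-22.1],0],[[-7.4,5,-22.1],0],[[-7.4,7.5,-22.1],0],[[-7.4,9,-22.1],0],[[-7.4,9.5,-22.1],0],[[-7.4,9.5,-22.1],0],[[-7.4,9.5,-22.1],0],[[-7.4,9.5,-22.1],0],[[-7.4,9.5,-22.1],0],[[-7.4,9.5,-22.1],0]]'
python3 - <<'E'
from h import *
s=snap("wrist","w2");st=manip.sense();print(st["tcp_pos"],st["force"]);print(totool(np.array([.4775,.0525,.0128])-st["tcp_pos"]))
E
```

```text
t: 5.23
tcp_pos: [0.4776, 0.0536, 0.0213]
tool_rot: [0.078, -0.703, 0.703, -0.079]
force: [0.3, 0.2, 0.4]
finger_gap: 0.633
[0.47749603 0.05360002 0.02117529] [ 0.42493837  0.48855598 -0.07519504]
[0.02533477 0.83755148 0.10686983]
```

```bash
python3 -m jog '[[[0,0.4,0],0],[[0,0.7,0],0],[[0,0.8,0],0],[[0,0.8,0],0],[[0,0.8,0],0],[[0,0.8,0],0]]'
```

```text
t: 5.78
tcp_pos: [0.4769, 0.0537, 0.0124]
tool_rot: [0.079, -0.703, 0.703, -0.079]
force: [-0.2, -0.5, 2.4]
finger_gap: 0.634
```

```bash
python3 -m jog '[[[0,0,0],0],[[0,0,0],0],[[0,0,0],0],[[0,0,0],0],[[0,0,0],0],[[0,0,0],0]]' 7.4
python3 -m jog '[[[0,-2,0],0],[[0,-5,0],0],[[0,-9,0],0],[[0,-13,0],0],[[0,-17,0],0],[[0,-19,0],0],[[0,-19,0],0],[[0,-19,0],0],[[0,-19,0],0],[[0,-19,0],0]]'
python3 - <<'E'
from h import *
s=snap("wrist","w3");st=manip.sense();print(st["tcp_pos"],st["q"]);print(proj(s,[[.4775,.0525,.023],[.475,.324,.006]]))
E
```

```text
t: 6.28
tcp_pos: [0.4769, 0.0538, 0.0122]
tool_rot: [-0.079, 0.703, -0.703, 0.079]
force: [-0.6, -0.3, 0.3]
finger_gap: 0.867
t: 7.12
tcp_pos: [0.4756, 0.0539, 0.2008]
tool_rot: [-0.08, 0.703, -0.702, 0.077]
force: [-0.1, 0.5, -0.3]
finger_gap: 0.869
[0.47570045 0.05382712 0.20064315] [-1.21311947e-01  3.79325469e-01  1.82186062e+00 -7.35154891e-06
  9.44449013e-01  1.22681118e+00]
[[255.39565485 168.51752473]
 [  6.56664594 111.85125186]]
```

View pics/w3.png

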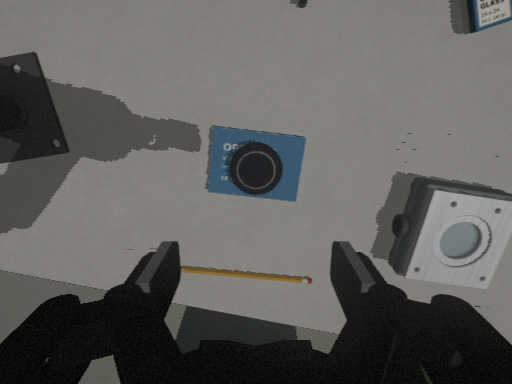

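The cap lies flat and centred on the booklet (255,168). Next I move over the flange.

```bash
python3 -m jog '[[[-0.8,-0.5,-4],0],[[-1.7,-1,-8],0],[[-2.6,-2,-12],0],[[-3.5,-2,-16],0],[[-4.5,-2,-20],0],[[-5.4,-2,-24],0],[[-6,-2,-26.3],0],[[-6,-2,-26.3],0],[[-6,-2,-26.3],0],[[-6,-2,-26.3],0],[[-6,-2,-26.3],0],[[-6,-2,-26.3],0]]'
python3 - <<'E'
from h import *
s=snap("wrist","w4");st=manip.sense();print(st["tcp_pos"],st["q"]);
c,t=np.array([.475,.324]),np.radians(20.5)
Rm=np.array([[np.cos(t),-np.sin(t)],[np.sin(t),np.cos(t)]]); print(proj(s,np.c_[c+PAT@Rm.T,[.006]*4]).round(1).tolist())
E
```

```text
t: 8.17
tcp_pos: [0.4774, 0.322, 0.2219]
tool_rot: [0.078, -0.703, 0.703, -0.077]
force: [1.3, -0.3, -0.7]
finger_gap: 0.866
[0.47748417 0.32215788 0.22212117] [ 3.99699739e-01  4.72681046e-01  1.56738206e+00 -1.67403012e-04
  1.10235968e+00  1.74972214e+00]
[[225.6, 200.1], [286.9, 192.1], [226.2, 133.6], [267.4, 127.8]]
```

View pics/w4.png

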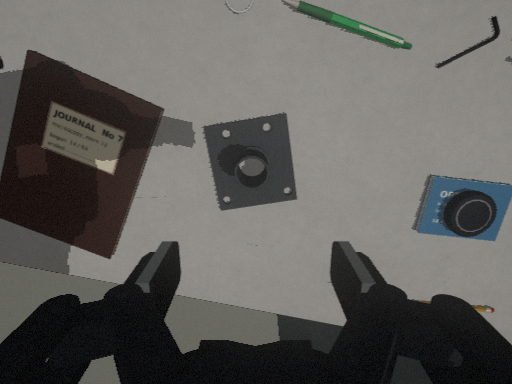

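The flange holes are at (226,200) and (288,191) for the wide pair, (226,133) and (267,127) for the narrow pair, close to the prediction.

```bash
python3 - <<'E'
from h import *
s=snap("wrist"); g=cv2.cvtColor(s["frame"],cv2.COLOR_RGB2GRAY)
uv=[darkblob(255-g,p,7) for p in [(226,199),(287,191),(226,133),(267,127)]]
P=ray(s,uv,.003); c,th,res=fit(P); st=manip.sense()
print(np.round(uv,1).tolist(),"flange",c.round(4),np.degrees(th).round(2),res.round(1).tolist())
print(st["tcp_pos"],totool(np.r_[c,.014]-st["tcp_pos"]))
E
```

```text
[[226.0, 199.3], [286.6, 189.9], [225.7, 133.3], [266.1, 126.7]] flange [0.4757 0.3249] 21.62 [[0.2, -0.1], [-0.3, -0.2], [0.1, 0.3], [0.0, -0.0]]
[0.47756458 0.32232865 0.22227827] [ 0.11340897 20.8278303  -0.28925682]
```

```bash
python3 -m jog '[[[0.1,4,-0.3],0],[[0.1,8,-0.3],0],[[0.1,12,-0.3],0],[[0.1,15.5,-0.3],0],[[0.1,18,-0.3],0],[[0.1,19.7,-0.3],0],[[0.1,20.7,-0.3],0],[[0.1,20.7,-0.3],0],[[0.1,20.7,-0.3],0],[[0.1,20.7,-0.3],0]]'
python3 -m jog '[[[0,0,0],0],[[0,0,0],0],[[0,0,0],0],[[0,0,0],0],[[0,0,0],0],[[0,0,0],0],[[0,0,0],0],[[0,0,0],0],[[0,0,0],0],[[0,0,0],0]]' 0 60
python3 -m jog '[[[0,-1,0],0],[[0,-3,0],0],[[0,-6,0],0],[[0,-9,0],0],[[0,-12,0],0],[[0,-12,0],0],[[0,-12,0],0],[[0,-12,0],0],[[0,-12,0],0]]'
python3 - <<'E'
from h import *
s=snap("wrist","w5");st=manip.sense();print(st["tcp_pos"],st["force"])
E
```

```text
t: 9.1
tcp_pos: [0.4769, 0.3265, 0.0166]
tool_rot: [-0.078, 0.703, -0.702, 0.079]
force: [0.5, -0.5, 0.4]
finger_gap: 0.868
t: 9.93
tcp_pos: [0.4764, 0.3265, 0.0168]
tool_rot: [-0.078, 0.703, -0.703, 0.08]
force: [-0.1, -0.8, 6.3]
finger_gap: 0.429
t: 10.68
tcp_pos: [0.4744, 0.3256, 0.134]
tool_rot: [0.08, -0.702, 0.703, -0.077]
force: [0.0, -1.0, -2.8]
finger_gap: 0.424
[0.47438958 0.32560641 0.13372805] [ 0.07829949  0.03158538 -2.19408249]
```

View pics/w5.png

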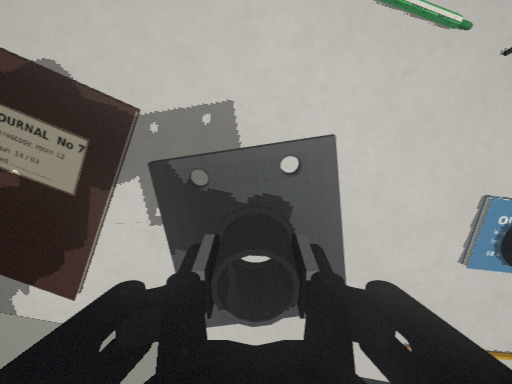

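The flange is held level. Its narrow holes are visible at (200,177) and (289,164). The wide pair is hidden by the gripper.

```bash
cat >> h.py <<'E'
def lightE(g,p,r,z,s,thr=None):
    u,v=p; a=g[v-r:v+r+1,u-r:u+r+1]; t=thr or cv2.threshold(a,0,255,cv2.THRESH_OTSU)[0]; m=(a>t).astype(np.uint8)
    k=max(cv2.findContours(m,0,1)[0],key=cv2.contourArea); e=cv2.fitEllipse(k); return np.array(e[0])+[u-r,v-r],e[1]
E
python3 - <<'E'
from h import *
s=snap("wrist"); g=cv2.cvtColor(s["frame"],cv2.COLOR_RGB2GRAY); st=manip.sense()
E=[lightE(g,p,15,0,s) for p in [(200,177),(289,164)]]; print(E)
zt=st["tcp_pos"][2]-.0168+.006; P=ray(s,[e[0] for e in E],zt)
d=P[0]-P[1]; print(P.round(4),np.linalg.norm(d)*1000,"yaw",np.degrees(np.arctan2(-d[0],d[1])))
th=np.arctan2(-d[0],d[1]); mid=P.mean(0)[:2]; c=mid-.04*np.array([np.cos(th),np.sin(th)])
print("centre",c,"tcp",st["tcp_pos"])
Rt=R.from_quat(st["tool_rot"]); print(Rt.as_matrix().round(3).tolist())
dth=np.radians(4.18)-th; o=c-st["tcp_pos"][:2]; Rz=np.array([[np.cos(dth),-np.sin(dth)],[np.sin(dth),np.cos(dth)]])
tgt=np.array([.4533,-.1808])-Rz@o; print("turn",-dth,"shift",totool(np.r_[tgt,.134]-st["tcp_pos"]))
E
```

```text
[(array([199.10072327, 176.94801521]), (13.972546577453613, 17.162996292114258)), (array([289.24033833, 163.87055779]), (15.192939758300781, 17.979835510253906))]
[[0.5033 0.36   0.1229]
 [0.5202 0.3166 0.1229]] 46.610284495925114 yaw 21.266143226880796
centre [0.4744767  0.32379641] tcp [0.47456996 0.3256713  0.13370381]
[[-0.975, -0.003, 0.221], [-0.221, -0.001, -0.975], [0.004, -1.0, 0.001]]
turn 0.2982094557763984 shift [13.15957467  0.0491074  48.76850582]
```

```bash
python3 -m jog '[[[0.5,0,2],0.02],[[1.3,0,5],0.05],[[2.3,0,8.5],0.08],[[3.2,0,12],0.1],[[4.2,0,15.5],0.12],[[5.1,0,19],0.14],[[6,0,22.5],0.16],[[7,0,26],0.18],[[7.9,0,29.5],0.2],[[8.9,0,33],0.22],[[9.8,0,36.5],0.24],[[10.7,0,40],0.26],[[11.7,0,43.5],0.28],[[12.5,0,46.5],0.3],[[13,0,48.3],0.3],[[13.1,0,48.8],0.3],[[13.1,0,48.8],0.3],[[13.1,0,48.8],0.3],[[13.1,0,48.8],0.3],[[13.1,0,48.8],0.3]]'
python3 -m jog '[[[0,1,0],0],[[0,2,0],0],[[0,3,0],0],[[0,3.6,0],0],[[0,3.6,0],0],[[0,3.6,0],0],[[0,3.6,0],0]]'
python3 - <<'E'
from h import *
s=snap("wrist","w6");st=manip.sense();print(st["tcp_pos"],st["force"],st["q"])
z=st["tcp_pos"][2]-.0168; c,t=np.array([.4533,-.1808]),np.radians(4.18)
Rm=np.array([[np.cos(t),-np.sin(t)],[np.sin(t),np.cos(t)]]); Q=c+PAT[2:]@Rm.T
print(proj(s,np.c_[Q,[.045]*2]).round(1),proj(s,np.c_[Q,[z+.003]*2]).round(1))
a=cv2.cvtColor(s["frame"],cv2.COLOR_RGB2BGR)[90:330,100:420]; cv2.imwrite("pics/w6c.png",cv2.resize(a,None,fx=2.5,fy=2.5,interpolation=cv2.INTER_CUBIC))
E
```

```text
t: 12.45
tcp_pos: [0.4554, -0.177, 0.1351]
tool_rot: [0.026, 0.707, -0.706, -0.027]
force: [1.0, 0.3, -2.0]
finger_gap: 0.425
t: 13.03
tcp_pos: [0.4561, -0.1785, 0.0997]
tool_rot: [-0.027, -0.706, 0.707, 0.027]
force: [0.3, 0.1, -1.5]
finger_gap: 0.429
[ 0.45618483 -0.17865065  0.09978431] [ 0.27428107  0.35960019 -1.62206309] [-6.01808746e-01  5.64844421e-01  1.88462720e+00 -1.12881939e-05
  6.91092320e-01  1.04568384e+00]
[[211.2 164.6]
 [284.1 153.8]] [[200.5 180.9]
 [291.2 167.7]]
```

View pics/w6c.png

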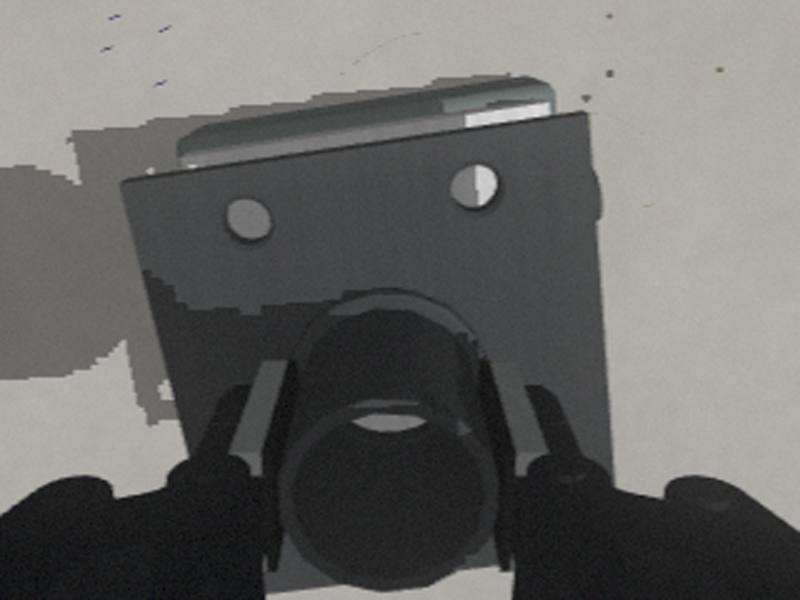

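The holes are seen at (200,178) and (290,165), against an expected (200.5,181) and (291,168). The flange is therefore about 1.6 mm too far ahead. I correct that and lower it until the threads show through the holes.

```bash
python3 -m jog '[[[0.15,0.5,0.07],0],[[0.15,1.2,0.07],0],[[0.15,1.9,0.07],0],[[0.15,2.4,0.07],0],[[0.15,2.6,0.07],0],[[0.15,2.6,0.07],0],[[0.15,2.6,0.07],0],[[0.15,2.6,0.07],0],[[0.15,2.6,0.07],0]]'
python3 - <<'E'
from h import *
s=snap("wrist","w7");st=manip.sense();print(st["tcp_pos"],st["force"])
z=st["tcp_pos"][2]-.0168; c,t=np.array([.4533,-.1808]),np.radians(4.18)
Rm=np.array([[np.cos(t),-np.sin(t)],[np.sin(t),np.cos(t)]]); Q=c+PAT[2:]@Rm.T
print(proj(s,np.c_[Q,[.045]*2]).round(1),proj(s,np.c_[Q,[z+.003]*2]).round(1))
f=cv2.cvtColor(s["frame"],cv2.COLOR_RGB2BGR); a=cv2.resize(f[110:270,160:350],None,fx=4,fy=3.75 and 4,interpolation=cv2.INTER_CUBIC)
a=a[:600]; a=cv2.convertScaleAbs(a,alpha=1.3); cv2.imwrite("pics/w7c.png",a)
E
```

```text
t: 13.83
tcp_pos: [0.4544, -0.1794, 0.0735]
tool_rot: [-0.027, -0.706, 0.707, 0.027]
force: [-0.2, 0.3, -2.1]
finger_gap: 0.427
[ 0.45442174 -0.17936767  0.0735531 ] [ 0.46704599 -0.0513876  -1.19561937]
[[202.9 171.4]
 [286.4 159.1]] [[198.4 178. ]
 [289.2 164.6]]
```

View pics/w7c.png

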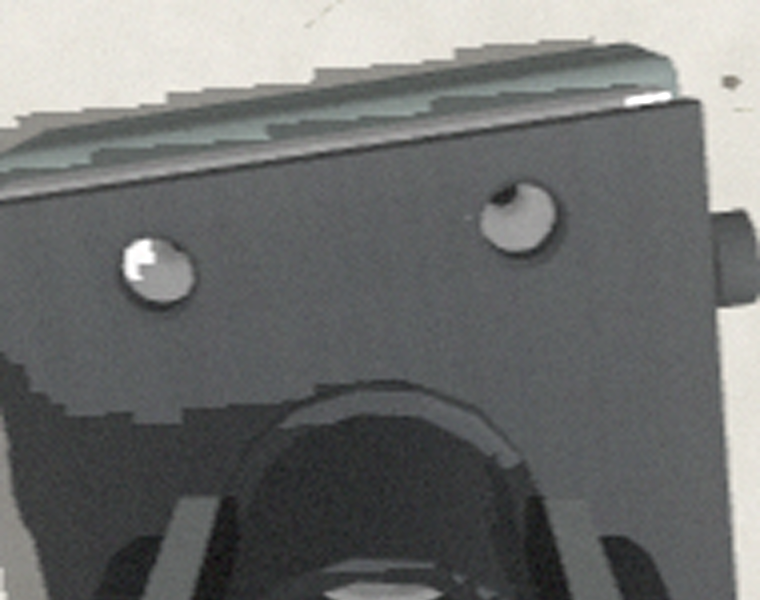

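The right hole centre is at (289.7,164.2) and its thread shows at (285.8,158.8). Both are within about 0.5 px of the prediction for perfect alignment. The left hole is about 0.5 mm off. I make a small trim and then a final check.

```bash
python3 -m jog '[[[0,0.05,-0.02],0],[[0,0.1,-0.04],0],[[0,0.15,-0.04],0],[[0,0.15,-0.04],0],[[0,0.15,-0.04],0],[[0,0.15,-0.04],0],[[0,0.15,-0.04],0],[[0,0.15,-0.04],0]]'
python3 - <<'E'
from h import *
s=snap("wrist","w8"); g=cv2.cvtColor(s["frame"],cv2.COLOR_RGB2GRAY)
T=[manip.sense()["tcp_pos"]]; print(T)
z=T[0][2]-.0168; c,t=np.array([.4533,-.1808]),np.radians(4.18)
Rm=np.array([[np.cos(t),-np.sin(t)],[np.sin(t),np.cos(t)]]); Q=c+PAT@Rm.T
print("thr",proj(s,np.c_[Q,[.045]*4]).round(1).tolist()); print("hole exp",proj(s,np.c_[Q,[z+.006]*4]).round(1).tolist())
# rim of each hole on the plate's upper face: ellipse expected vs seen
for p in [(199,178),(289,164)]:
    try: print(lightE(g,p,12,0,s))
    except Exception as e: print(e)
f=cv2.cvtColor(s["frame"],cv2.COLOR_RGB2BGR); a=cv2.resize(f[130:200,180:310],(520,280),interpolation=cv2.INTER_CUBIC)
b=snap("scene","s8"); u=proj(b,[[.4533,-.1808,.05]])[0].astype(int); fb=cv2.cvtColor(b["frame"],cv2.COLOR_RGB2BGR)[u[1]-40:u[1]+30,u[0]-100:u[0]+30]
k=cv2.resize(fb,(520,280),interpolation=cv2.INTER_CUBIC); cv2.imwrite("pics/fin.png",np.vstack([a,k]))
E
```

```text
t: 14.55
tcp_pos: [0.4543, -0.1789, 0.0718]
tool_rot: [0.027, 0.707, -0.707, -0.027]
force: [-0.0, 0.4, -2.5]
finger_gap: 0.425
[array([ 0.45429192, -0.1788933 ,  0.0718259 ])]
thr [[206.5, 294.7], [324.5, 279.5], [203.3, 171.8], [287.6, 159.4]]
hole exp [[202.5, 311.4], [330.4, 295.1], [198.3, 179.0], [290.9, 165.5]]
(array([198.29318237, 177.44075394]), (11.622244834899902, 17.994848251342773))
(array([289.10791016, 164.59334278]), (13.890185356140137, 18.38296890258789))
```

View pics/fin.png

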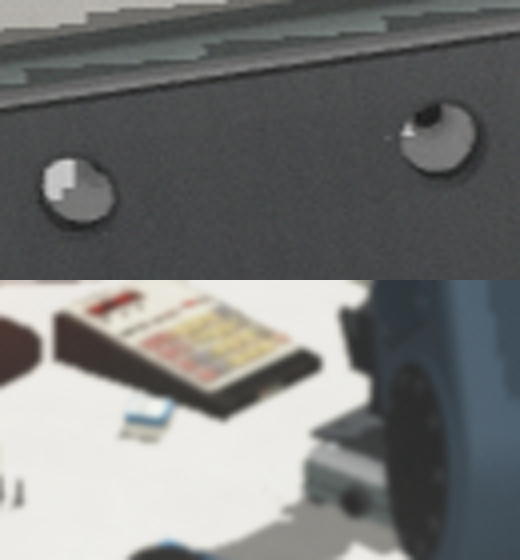

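Both holes are at (199.7,178) and (289.5,164.5), against an ideal of (199.2,177.7) and (290.3,164.4), so within about 0.4 mm. The right thread shows at (287,158.5), where predicted. The scene view shows the plate level with a clear gap above the housing. I hand in.

```bash
python3 -c "
from station import workorder; workorder.sign_off()"
```

```text
the job is handed in; nothing more can be done
```

The dust cap is lying flat on the blue booklet. The gripper is holding the flange level over the housing, about 10 mm above the bright top face, turned so its wide pair of holes is over the wide threads. I handed the job in at about 14.6 s.

- **Alignment:** In the last wrist picture, both narrow holes were within about 0.4 mm of their ideal place over the threads. The right narrow thread showed where I predicted it. The left one was only faint at the edge of its hole.
- **Clearance:** The arm felt only the flange's own weight (about 2.5 N), so it is not bearing on the housing. The 10 mm gap comes from the tool height, which I trust to within 1 or 2 mm.
- **Not checked directly:** The gripper hides the wide pair of holes from the wrist camera. Their alignment follows from the fitted position and turn, not from seeing them.
- **Cap and other things:** I saw the cap flat and centred on the booklet after letting go. I did not measure it again at the end. The arm stayed clear of everything else on the desk.

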